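# Tip the washed potatoes from the drainer tray into the pot

## Task

Draw the green tray of washed potatoes up out of the blue dish drainer, keeping it level so that no potato is lost, then tip it lip-down over the steel pot until all three potatoes have slid into the pot. Finish still holding the tray raised over the pot, tipped at least 30 degrees with its lip down and touching neither the pot nor the drainer. Leave the pot where it stands and do not disturb the other things on the ledge.

Things in the scene. Friction and masses are not known exactly. Their poses are not given: they have to be found in the camera images.
- tray: Green melamine tray, 151 (x) by 117 mm (y), about 0.16 kg empty. Origin: centre of its underside; z up. Floor 4 mm thick; walls 27 mm high, 4 mm thick on both sides (y) and at the back (+x); no wall at the front (-x), where the lip is. It starts level, loosely seated in the drainer's pocket. Tipped lip-down by 30 to 45 degrees, the potatoes topple and roll out.
- tray_grip (a point): Centre of the tray's carrying bar, 74 mm above the tray's underside, over its middle. The bar runs along the tray's y: 117 mm long, 14 mm thick (x), 22 mm tall (63 to 85 mm above the underside), on a post at each side wall. Pinch it from above across its thickness, fingers closing along the tray's x.
- tray_lip (a point): Middle of the tray's front lip: 76 mm towards -x of the tray's origin, 7 mm above its underside. The last 24 mm of the floor ramps gently (10 degrees) up to it.
- drainer: Blue dish drainer, fixed. Origin: middle of the tray pocket, at ledge height. Pocket 170 (x) by 132 mm inside; its floor, under the tray, is 30 mm above the ledge, its rim 65 mm. Beyond it (x 90 to 160 mm) stand a saucer (top 120 mm above the ledge) and a cutlery caddy with a shut hinged lid (top 95 mm, knob to about 130 mm). A tray whose underside is 140 mm up clears all.
- pot: Loose open steel pot, about 0.8 kg. Origin: centre of its underside, z up. Outside radius 85 mm, height 85 mm, wall 4 mm, floor 5 mm thick; two small black side handles reach out to 112 mm from its axis at 65 mm height, along its y.
- potato1: Potato 1 of three alike: pale brown, roundish and a little flat, about 43 mm across and 28 mm thick, about 30 g. Origin: its centre (14 mm above the tray floor at the start). Starts lying on the tray's floor.
- potato2: Potato 2 of three alike: pale brown, roundish and a little flat, about 43 mm across and 28 mm thick, about 30 g. Origin: its centre (14 mm above the tray floor at the start). Starts lying on the tray's floor.
- potato3: Potato 3 of three alike: pale brown, roundish and a little flat, about 43 mm across and 28 mm thick, about 30 g. Origin: its centre (14 mm above the tray floor at the start). Starts lying on the tray's floor.
- cup_a: Stainless steel cup, rim radius 36 mm, 85 mm tall, upright; origin at the centre of its underside. Bystander.
- cup_b: A second cup like cup_a. Bystander.
- stick: Flat wooden turning stick, 270 mm long (its x), up to 45 mm wide, 10 mm thick, lying on the ledge at the robot's left, pointing away from it; origin under its middle. Bystander.
- pot_lid: Aluminium pot lid, radius 75 mm, 34 mm high, upside down on its black knob near the tap; origin at the centre of its underside. Bystander.
- soap: Yellow bottle, radius 30 mm, 170 mm tall, standing; origin at the centre of its underside. Bystander.
Things that resemble listed ones, but are neither listed nor needed, are in the scene too. Of the things that look like the tray, the smaller one is meant.

How it is judged:
On the way, in this order (a step that is already met when the one before it is completed fails the run):
1. the tray is lifted out of the drainer by the gripper, near level, with all three potatoes on it (z of tray in the frame of drainer above 0.075 m and angle between tray's own z axis and vertical below 0.3 rad and contact force between the fingers and tray above 1 N and distance between each of potato1, potato2, potato3 and tray below 0.085 m), for 0.2 s.
2. all three potatoes are in the pot (horizontal distance between each of potato1, potato2, potato3 and pot below 0.078 m and height (world z) of each of potato1, potato2, potato3 below 0.075 m), for 0.2 s.
At the end, for the whole second after the job is handed in: Potatoes at rest in the pot (within 78 mm of its axis, below the rim); pot upright, within 40 mm of its start; tray held still by the gripper alone, tipped over 28 degrees lip down, lip over 92 mm above the ledge and within 120 mm (level) of the pot axis (all of step 2 and linear speed of each of potato1, potato2, potato3 below 0.06 m/s and angle between pot's own z axis and vertical below 0.12 rad and distance of pot from where it was at the start of the episode below 0.04 m and angle between tray's own z axis and vertical above 0.48 rad and height (world z) of tray_lip above 0.092 m and angle between tray's own x axis and vertical below 1.22 rad and horizontal distance between tray_lip and pot below 0.12 m and contact force between the fingers and tray above 1 N and contact force between tray and pot below 0.05 N and contact force between tray and drainer below 0.05 N and linear speed of tray below 0.05 m/s); the arm keeps its last pose, push and grip.
It fails at once if a cup, the stick, pot lid, or soap bottle is moved more than 30 mm (distance of any of cup_a, cup_b, stick, pot_lid, soap from where it was at the start of the episode above 0.03 m).
It fails at once if the pot is shoved more than 60 mm or tipped over (distance of pot from where it was at the start of the episode above 0.06 m or angle between pot's own z axis and vertical above 0.5 rad).
It fails at once if a potato falls onto the ledge ((height (world z) of potato1 below 0.03 m and horizontal distance between potato1 and pot above 0.1 m) or (height (world z) of potato2 below 0.03 m and horizontal distance between potato2 and pot above 0.1 m) or (height (world z) of potato3 below 0.03 m and horizontal distance between potato3 and pot above 0.1 m)).
It also fails if it takes over 54 s, if anything falls off the work surface, if the arm or the gripper's body presses on something with over 40 N, if the wrist force passes 120 N, or if a joint passes its speed limit or range.

## Robot

A 6-joint arm with a two-finger parallel gripper is mounted at the origin on the work surface. World frame = base frame: x ahead of the robot, y to its left, z up, the work surface at z = 0. Lengths are in m, angles in rad, forces in N, time in s.
With the tool pointing down it reaches from about 0.3 to 0.75 m from the base axis. Payload 8.5 kg.
Tool frame: the origin (TCP) lies on the mounting face of the last link; the fingertips stand 173 mm ahead of it and the grasp point (between the pads) lies 155 mm ahead of it (finger_overhang is the z of the fingertips in the tool frame, in m); z points along the fingers, y is the direction in which the jaws open and shut (so a half turn about z gives the same grasp; the last joint's range is limited). The gripper opens to 85 mm and grips with 20 to 120 N. Pads are 22 mm wide; open, the fingers measure 114 mm over their backs; the gripper's body (76 mm by 85 mm) begins 54 mm behind the grasp point. The pads swing forward as they close: fully open they stand 13 mm farther back than shut.
Start: joints at [-0.215, 0.381, 1.297, -0, 1.464, -0.215], TCP at [0.55, 0, 0.405] pointing down, gripper open.
Joint ranges: [-3.11, 3.11], [-0.89, 2.33], [0.22, 2.48], [-1.42, 4.56], [0.17, 2.85], [-2.88, 2.88]. Speed limits (rad/s): [2.39, 2.39, 3.14, 3.14, 3.14, 3.14].

## Interface

Orientations are given as [roll, pitch, yaw] about the fixed x, y, z axes, in that order (R = Rz(yaw) Ry(pitch) Rx(roll)).
In Python, from rig import * gives the robot as it stands. The module is installed in compiled form; this text tells all that it offers.
- The arm moves only by the tool servo_tool, never from a script. Its argument "motion" is one flat list of numbers, 4 for each row, row after row: the shift along the tool's x, y, z in mm, then the turn about the tool's z in degrees. A call has exactly 10 rows; each row is the pose to reach, as a shift and turn from the pose commanded when the call began, along the tool's axes at that moment; what a row does not reach only later rows make up. A row lasts 1/12 s, in which the tool goes at most 41.7 mm and 7.16 degrees, less where a joint would pass 70% of its speed; a pose out of reach is approached as far as the arm can. A call with a gripper value outside its range is refused whole. "jaw" is the opening, from -1 (shut) to 1 (fully open), set as the call begins (left out, the last holds). The fingers move at their own pace and stop on an object; "newtons" is the grip in N (left out, the last holds). Time passes only in rows, so rows that repeat a pose let the fingers close, or fill a call up. It gives the time, the measured TCP pose, the force and the opening at its end, in the units of the state.
- read_state(): the state, without advancing time (a new reading comes with each control period).
- grab_frame(name): name is "scene" or "side" or "wrist"; returns (picture, depth): 384x512x3 uint8, red, green, blue; 384x512 float32, m along the optical axis (not along the pixel's ray), 0 where there is no reading.
- camera_model(name): a dict with "fx", "fy", "cx", "cy" (pixels), "k1" (the pictures are not rectified: a ray, as slopes to the right and down, at radius r is drawn at 1 + k1 r^2 times it, then the intrinsics apply), "R" (3x3) and "t" (3): a world point X has camera coordinates R X + t; the wrist camera has in their place "hand_eye" (4x4, takes a point from camera to tool coordinates, whose origin is the TCP and whose axes are the flange's). Camera axes: x right, y down, z forward; pixel columns grow to the right and rows downward; lengths in m; the calibration is good to about 2 mm. A picture is of the moment at which its call begins: read the wrist's pose just before it. camera_model takes no time and is no camera call.
- sign_off(): hands the job in, once; it reports no verdict.
The state is a dict: "time": time; "q": joint angles; "joint_velocities": joint speeds; "tau": joint torques, N m; "eef_pos": TCP position; "ee_rot": TCP orientation; "ft_force": force on the tool from outside, world axes, zero at the start; "wrist_torque": the same for the moment, N m; "opening": finger opening in m.
Only numpy, scipy, OpenCV 4.12 (cv2) and the standard library are available. Lean on these libraries where they do the work, as an engineer would, in place of code of your own. Each camera call takes 0.05 s, during which the arm holds its last target.

## Working session

There is one attempt and no reset: what is moved stays moved. The work goes in short steps, Python scripts to look and compute and a tool call to move; the robot and the scene stay as the last step left them, time stands still between calls to the robot, and variables do not carry over. Pictures are saved under pics/ and viewed, and the job is handed in when it is done.

Besides the shell and the picture viewer there is one more tool, called after ">>>" as name(argument=value, ...), one argument or row to a line, values as JSON. servo_tool: Moves the arm, as the interface text tells. Its arguments: {"type":"object","properties":{"motion":{"type":"array"},"jaw":{"type":"number"},"newtons":{"type":"number"}},"required":["motion"]}

```bash
mkdir -p pics; ls; python3 - <<'E'
from rig import *
import cv2,numpy as np
s=read_state()
for k in s: print(k,np.round(s[k],4))
for n in ["scene","side","wrist"]:
    p,d=grab_frame(n); cv2.imwrite(f"pics/{n}0.png",p[:,:,::-1]); np.save(f"pics/{n}0.npy",d)
    m=camera_model(n); print(n,{k:np.round(v,4).tolist() for k,v in m.items()})
E
```

```text
pics
time 0.0
q [-0.2153  0.3812  1.2983 -0.      1.4636 -0.2153]
joint_velocities [ 0.0005  0.0002 -0.0004 -0.0014 -0.0002  0.0003]
tau [-1.00000e-03 -4.48467e+01 -2.31286e+01 -3.00000e-04  4.70000e-03
  0.00000e+00]
eef_pos [0.55   0.     0.4041]
ee_rot [-3.1401e+00 -3.0000e-04  1.5708e+00]
ft_force [ 0.0746  0.4595 -0.3924]
wrist_torque [-0.0169  0.06    0.0057]
opening 0.0855
scene {'fx': 441.2953, 'fy': 441.2953, 'cx': 250.5799, 'cy': 198.3857, 'k1': -0.0455, 'R': [[0.4133, 0.9105, 0.0096], [0.5361, -0.2348, -0.8109], [-0.7361, 0.3403, -0.5852]], 't': [-0.2198, -0.1918, 1.6582]}
side {'fx': 348.8685, 'fy': 348.8685, 'cx': 251.7576, 'cy': 194.3422, 'k1': -0.0682, 'R': [[0.9513, -0.3078, -0.015], [-0.2306, -0.6789, -0.6971], [0.2044, 0.6667, -0.7168]], 't': [-0.4961, 0.1877, 0.9317]}
wrist {'fx': 267.5121, 'fy': 267.5121, 'cx': 253.5215, 'cy': 188.1265, 'k1': -0.0545, 'hand_eye': [[0.0011, -0.9518, -0.3066, 0.0795], [1.0, 0.001, 0.0006, 0.0011], [-0.0003, -0.3066, 0.9518, 0.0311], [0.0, 0.0, 0.0, 1.0]]}
```

View pics/scene0.png

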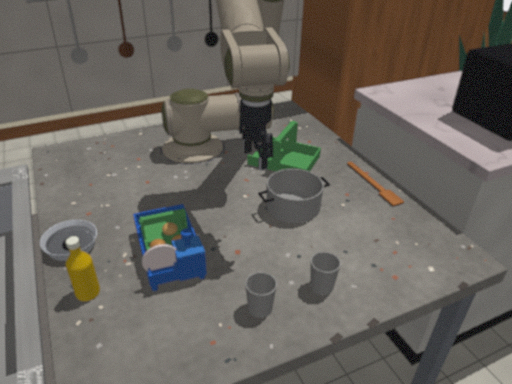

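View pics/side0.png

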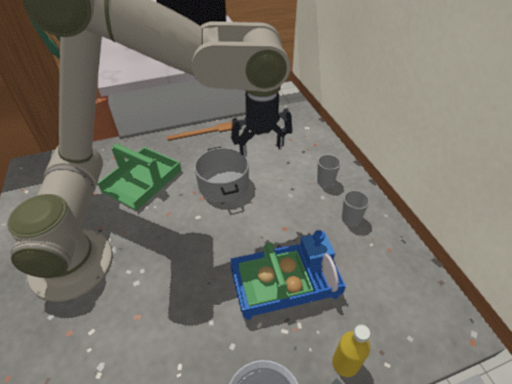

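View pics/wrist0.png

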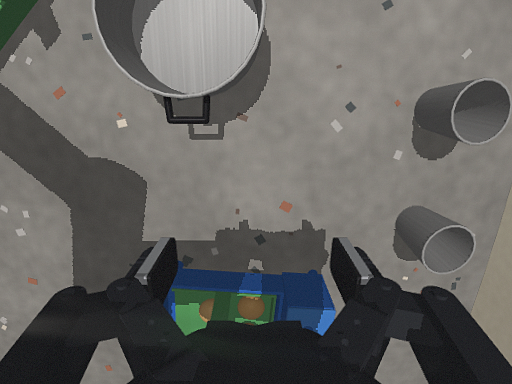

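```bash
cat > h.py <<'E'
import numpy as np,cv2
from rig import *
from scipy.spatial.transform import Rotation as Ro
def load(n,i): 
    return cv2.imread(f"pics/{n}{i}.png")[:,:,::-1], np.load(f"pics/{n}{i}.npy")
def snap(n,i):
    p,d=grab_frame(n); cv2.imwrite(f"pics/{n}{i}.png",p[:,:,::-1]); np.save(f"pics/{n}{i}.npy",d); return p,d
def cam(n,st=None):
    m=camera_model(n)
    if n=="wrist":
        T=np.eye(4);T[:3,:3]=Ro.from_euler('xyz',st["ee_rot"]).as_matrix();T[:3,3]=st["eef_pos"]
        C=T@np.array(m["hand_eye"])
    else:
        R=np.array(m["R"]);C=np.eye(4);C[:3,:3]=R.T;C[:3,3]=-R.T@np.array(m["t"])
    return m,C
def cloud(n,d,st=None):
    m,C=cam(n,st)
    K=np.array([[m["fx"],0,m["cx"]],[0,m["fy"],m["cy"]],[0,0,1]])
    v,u=np.mgrid[:d.shape[0],:d.shape[1]]
    pts=np.stack([u,v],-1).reshape(-1,1,2).astype(float)
    n_=cv2.undistortPoints(pts,K,np.array([m["k1"],0,0,0,0.])).reshape(d.shape+(2,))
    P=np.concatenate([n_*d[...,None],d[...,None]],-1)
    W=P@C[:3,:3].T+C[:3,3]; W[d==0]=np.nan
    return W
def proj(n,X,st=None):
    m,C=cam(n,st); Ci=np.linalg.inv(C); c=np.atleast_2d(X)@Ci[:3,:3].T+Ci[:3,3]
    s=c[:,:2]/c[:,2:]; r2=(s**2).sum(1,keepdims=True); s=s*(1+m["k1"]*r2)
    return s*[m["fx"],m["fy"]]+[m["cx"],m["cy"]]
E
python3 - <<'E'
from h import *
for n in ["side","scene"]:
    p,d=load(n,0); W=cloud(n,d); hsv=cv2.cvtColor(np.ascontiguousarray(p),cv2.COLOR_RGB2HSV)
    z=W[...,2]
    def rep(nm,mask):
        mask=mask.astype(np.uint8); k,l,s,c=cv2.connectedComponentsWithStats(mask)
        for i in range(1,k):
            if s[i,4]<40: continue
            X=W[l==i]; X=X[np.isfinite(X[:,0])]
            print(n,nm,s[i,:5],np.round(np.percentile(X,[2,98],axis=0),3).tolist())
    H,S,V=hsv[...,0],hsv[...,1],hsv[...,2]
    rep("blue",(H>105)&(H<125)&(S>150)); rep("green",(H>45)&(H<85)&(S>100)); rep("brown",(H>5)&(H<20)&(S>90)&(V>90))
    # bar of small tray: green with z>.095
    g=(H>45)&(H<85)&(S>100)&(W[...,1]<-0.05)
    b=g&(z>.09); X=W[b]; print("bar pts",len(X))
    if len(X)>10:
        t=X[X[:,2]>.108]; print(np.round(np.percentile(t,[0,50,100],axis=0),3)); rect=cv2.minAreaRect((t[:,:2]*1000).astype(np.float32)); print(rect)
    bl=(H>105)&(H<125)&(S>150)&(abs(z-.065)<.006); X=W[bl]; print("rim",cv2.minAreaRect((X[:,:2]*1000).astype(np.float32)))
    po=(abs(z-.083)<.006)&(S<60)&(W[...,0]>.3)&(W[...,0]<.75)&(W[...,1]>0)&(W[...,1]<.4)
    X=W[po]; 
    if len(X)>20: print("pot rim",cv2.minEnclosingCircle((X[:,:2]*1000).astype(np.float32)),np.round(np.percentile(X,[1,99],axis=0),3).tolist())
E
```

```text
side blue [ 232  231  113   88 2552] [[0.406, -0.318, 0.027], [0.642, -0.168, 0.137]]
side green [35 25 14 19 49] [[-0.21, 1.518, 0.05], [-0.179, 1.568, 0.157]]
side green [ 99 147  50  52 609] [[0.095, 0.216, 0.002], [0.236, 0.356, 0.116]]
side green [131 148  49  61 645] [[0.196, 0.144, 0.004], [0.346, 0.393, 0.113]]
side green [240 244  35  38 383] [[0.43, -0.226, 0.031], [0.509, -0.18, 0.115]]
side green [281 251  25  30 191] [[0.527, -0.255, 0.031], [0.58, -0.188, 0.058]]
side green [274 284  14  16  88] [[0.484, -0.299, 0.05], [0.509, -0.296, 0.111]]
side brown [ 226    0   71   73 2056] [[1.0, 2.035, -0.53], [1.548, 2.078, -0.025]]
side brown [48 35 12 13 46] [[-0.283, 1.775, -0.161], [-0.205, 2.072, 0.015]]
side brown [53 56  7 14 47] [[-0.304, 1.594, -0.298], [-0.186, 2.073, -0.055]]
side brown [ 93  89  22  52 669] [[-0.153, 1.592, -0.7], [0.01, 1.695, -0.39]]
side brown [   0  117   40   49 1018] [[-0.389, 0.794, -0.164], [-0.228, 0.808, 0.022]]
side brown [167 122  66  18 328] [[0.342, 0.445, 0.001], [0.584, 0.487, 0.014]]
side brown [280 258  15  14 163] [[0.528, -0.234,
[... 1243 characters left out ...]
3, 1.161, 0.278], [-0.212, 1.206, 0.365]]
scene brown [348 162  56  44 448] [[0.347, 0.451, 0.003], [0.605, 0.493, 0.014]]
scene brown [163 223  14  11 109] [[0.48, -0.239, 0.048], [0.507, -0.208, 0.065]]
scene brown [150 240  15   7  61] [[0.533, -0.287, 0.055], [0.549, -0.253, 0.065]]
bar pts 351
[[ 0.489 -0.298  0.108]
 [ 0.506 -0.245  0.114]
 [ 0.519 -0.181  0.119]]
((503.91326904296875, -239.06671142578125), (117.08061981201172, 21.287796020507812), 85.37970733642578)
rim ((533.3817138671875, -241.17752075195312), (142.2105255126953, 251.7727508544922), 86.67298126220703)
pot rim ((480.23101806640625, 168.66580200195312), 88.52904510498047) [[0.394, 0.083, 0.077], [0.562, 0.251, 0.088]]
```

```bash
python3 - <<'E'
import cv2
p=cv2.imread("pics/side0.png")[225:325,215:355]; cv2.imwrite("pics/crop0.png",cv2.resize(p,None,fx=5,fy=5,interpolation=cv2.INTER_CUBIC))
E
```

```text
(no output)
```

View pics/crop0.png

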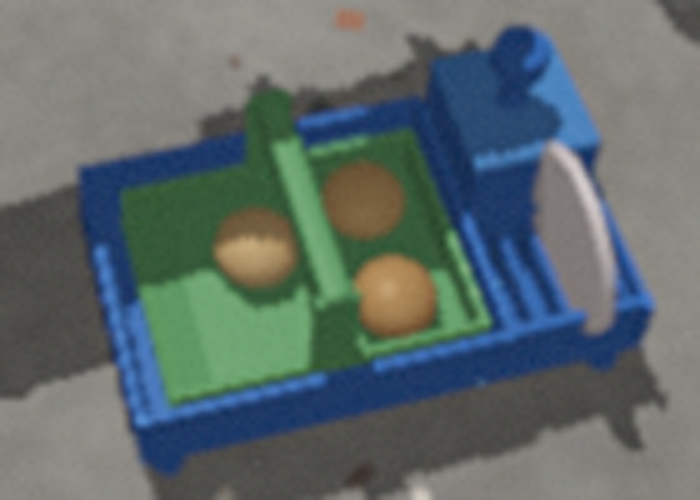

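```bash
python3 - <<'E'
from h import *
p,d=load("side",0); W=cloud("side",d)
for u,v in [(400,60),(400,120),(450,200),(350,100),(480,300),(330,50)]: print((u,v),np.round(W[v,u],3))
W=cloud("scene",load("scene",0)[1])
for u,v in [(285,40),(258,60),(230,20),(256,110)]: print((u,v),np.round(W[v,u],3))
E
```

```text
(400, 60) [1.555 0.742 0.013]
(400, 120) [ 1.551  0.609 -0.264]
(450, 200) [ 1.553  0.13  -0.41 ]
(350, 100) [ 1.56   1.109 -0.426]
(480, 300) [ 1.538 -0.267 -0.683]
(330, 50) [ 1.553  1.445 -0.222]
(285, 40) [-0.609  0.71   0.159]
(258, 60) [ 0.584 -0.012  0.512]
(230, 20) [ 0.413 -0.005  0.554]
(256, 110) [ 0.585 -0.015  0.399]
```

>>> servo_tool(
  motion=[0,40,0,0,0,80,0,0,0,120,0,0,0,160,0,0,0,200,0,0,0,240,0,0,0,280,0,0,0,320,0,0,0,360,0,0,0,360,0,0],
  jaw=1,
)

```text
time: 0.98
eef_pos: [0.8205, -0.0001, 0.3767]
ee_rot: [3.118, 0.0, 1.571]
ft_force: [0.4, 0.5, 0.5]
opening: 0.0856
```

```bash
python3 - <<'E'
from h import *
s=read_state()
print(s["time"],np.round(s["q"],3),np.round(s["eef_pos"],3),np.round(s["ee_rot"],3)); print(np.round(Ro.from_euler('xyz',s["ee_rot"]).as_matrix(),3))
E
```

```text
0.9833 [-0.144  0.979  0.222  0.004  1.918 -0.143] [ 0.82  -0.     0.377] [3.118 0.    1.571]
[[ 0.     1.     0.024]
 [ 1.     0.    -0.   ]
 [-0.     0.024 -1.   ]]
```

>>> servo_tool(
  motion=[0,40,0,0,0,80,0,0,0,120,0,0,0,160,0,0,0,200,0,0,0,240,0,0,0,280,0,0,0,320,0,0,0,360,0,0,0,400,0,0],
)

```text
time: 1.82
eef_pos: [0.8439, -0.0, 0.3179]
ee_rot: [3.094, 0.0, 1.571]
ft_force: [0.2, -0.4, 0.1]
opening: 0.0853
```

```bash
cat > st.py <<'E'
from h import *
s=read_state()
R=Ro.from_euler('xyz',s["ee_rot"]).as_matrix()
print(round(s["time"],2),"q",np.round(s["q"],3),"pos",np.round(s["eef_pos"],4),"rpy",np.round(s["ee_rot"],4),"zaxis",np.round(R[:,2],3),"yax",np.round(R[:,1],3),"tilt",round(np.degrees(np.arccos(-R[2,2])),2),"F",np.round(s["ft_force"],2),"T",np.round(s["wrist_torque"],3),"op",round(s["opening"],4))
E
python3 st.py
```

```text
1.82 q [-0.14   1.05   0.222  0.007  1.822 -0.138] pos [ 0.8439 -0.      0.3179] rpy [3.0936e+00 1.0000e-04 1.5708e+00] zaxis [ 0.048 -0.    -0.999] yax [ 0.999 -0.     0.048] tilt 2.75 F [ 0.21 -0.43  0.14] T [-0.002  0.006  0.004] op 0.0853
```

>>> servo_tool(
  motion=[0,-40,0,0,0,-80,0,0,0,-120,0,0,0,-150,0,0,0,-150,0,0,0,-150,0,0,0,-150,0,0,0,-150,0,0,0,-150,0,0,0,-150,0,0],
)

```text
time: 2.65
eef_pos: [0.6947, -0.0001, 0.3107]
ee_rot: [3.094, 0.0, 1.571]
ft_force: [-0.7, -0.2, -0.7]
opening: 0.0853
```

```bash
python3 st.py
```

```text
2.65 q [-0.171  0.699  0.998  0.008  1.397 -0.172] pos [ 6.947e-01 -1.000e-04  3.107e-01] rpy [3.0937 0.     1.5708] zaxis [ 0.048 -0.    -0.999] yax [0.999 0.    0.048] tilt 2.74 F [-0.74 -0.24 -0.71] T [-0.004 -0.015  0.036] op 0.0853
```

```bash
python3 - <<'E'
from h import *
D=[([-0.2153,0.3812,1.2983,0,1.4636],[.55,0,.4041],-3.1401),([-0.144,0.979,0.222,0,1.918],[.8205,0,.3767],3.118),([-.14,1.05,.222,0,1.822],[.8439,0,.3179],3.0936),([-.171,.699,.998,0,1.397],[.6947,0,.3107],3.0937)]
A=[];b=[]
for q,p,r in D:
    s=q[1]+q[2]+q[4]; rr=np.sqrt(p[0]**2+p[1]**2-.1175**2); f=q[1]+q[2]
    print("sum",s, "lat",p[0]*np.sin(-q[0]))
    A.append([1,0,np.sin(q[1]),np.sin(f),np.cos(f),np.sin(s)]);b.append(rr)
    A.append([0,1,np.cos(q[1]),np.cos(f),-np.sin(f),np.cos(s)]);b.append(p[2])
A=np.array(A);b=np.array(b)
x,res,rk,sv=np.linalg.lstsq(A,b,rcond=None); print(x,A@x-b,sv)
# assume a1=0,B=0
x,res,rk,sv=np.linalg.lstsq(A[:,[1,2,3,5]],b,rcond=None); print(x,A[:,[1,2,3,5]]@x-b,sv)
E
```

```text
sum 3.1431 lat 0.11750228138770756
sum 3.1189999999999998 lat 0.1177440898390192
sum 3.0940000000000003 lat 0.11776043444827118
sum 3.0940000000000003 lat 0.11821560475481588
[-0.00258182  0.11883844  0.53900591  0.35258736  0.10216453  0.0751809 ] [-4.61569886e-05  5.94490774e-05  9.36584406e-05 -1.61583657e-04
 -9.98885510e-05  1.89785223e-04  5.23870990e-05 -8.76506435e-05] [3.78843123 3.0115228  0.66553226 0.34713946 0.12184535 0.01529479]
[-7.60402232e-02  5.69910334e-01  3.43432869e-01 -5.17508265e-04] [ 0.01613064  0.01211987 -0.01884631 -0.01017138 -0.01313522 -0.00875606
  0.02269607  0.00680757] [3.2958052  2.18728181 0.59405235 0.02383623]
```

```bash
cat > sim.py <<'E'
import numpy as np
from scipy.optimize import least_squares, lsq_linear
from scipy.spatial.transform import Rotation as Ro
L2,A,B,LAT=.539,.3526,.1022,.1178
d6=.100;h=d6+.0437
lo=np.array([-3.11,-.89,.22,-1.42,.17,-2.88]);hi=np.array([3.11,2.33,2.48,4.56,2.85,2.88])
def rz(a):return Ro.from_euler('z',a).as_matrix()
def ry(a):return Ro.from_euler('y',a).as_matrix()
def fk(q):
    R=rz(q[0]); p=np.array([0,0,h])
    R2=R@ry(q[1]); p=p+R2@np.array([0,LAT,L2])
    R3=R2@ry(q[2]); p=p+R3@np.array([B,0,A])
    R4=R3@rz(q[3]); R5=R4@ry(q[4]); p=p+R5@np.array([0,0,d6])
    R6=R5@rz(q[5])@rz(np.pi/2+OFF)
    return p,R6
OFF=0
w=.41
def step(q,pt,Rt,w=None,it=8):
    w=w or globals()['w']
    for _ in range(it):
        def f(qq):
            p,R=fk(qq); return np.r_[pt-p, w*Ro.from_matrix(Rt@R.T).as_rotvec()]
        r=f(q); J=np.array([(f(q+1e-5*e)-r)/1e-5 for e in np.eye(6)]).T
        s=lsq_linear(np.r_[J,1e-4*np.eye(6)],np.r_[-r,np.zeros(6)],bounds=(lo-q-1e-9,hi-q+1e-9)); q=q+s.x
        if np.abs(s.x).max()<1e-6: break
    return q
def call(q,rows):
    p0,R0=fk(q)
    for r in rows:
        T=p0+R0@(np.array(r[:3])/1e3); RT=R0@rz(np.radians(r[3]))
        p,R=fk(q); dp=T-p; n=np.linalg.norm(dp); dp*=min(1,.0417/max(n,1e-9))
        rv=Ro.from_matrix(RT@R.T).as_rotvec(); m=np.linalg.norm(rv); rv*=min(1,.125/max(m,1e-9))
        q=step(q,p+dp,Ro.from_rotvec(rv).as_matrix()@R)
    return q
def rep(q):
    p,R=fk(q); print("q",np.round(q,3),"p",np.round(p,4),"tilt",round(np.degrees(np.arccos(-R[2,2])),2),"z",np.round(R[:,2],3),"y",np.round(R[:,1],3))
E
python3 - <<'E'
from sim import *
import sim
for q in ([-0.2153,0.3812,1.2983,0,1.4636,-.2153],[-0.144,0.979,0.222,0.004,1.918,-.143],[-.171,.699,.998,.008,1.397,-.172]): rep(np.array(q))
for ww in (.3,.41,.5):
    sim.w=ww; q=np.array([-0.2153,0.3812,1.2983,0,1.4636,-.2153])
    q=call(q,[[0,min(40*(i+1),360),0,0] for i in range(10)]); rep(q)
    q=call(q,[[0,40*(i+1),0,0] for i in range(10)]); rep(q)
E
```

```text
q [-0.215  0.381  1.298  0.     1.464 -0.215] p [ 5.525e-01 -2.000e-04  4.042e-01] tilt 0.09 z [-0.001  0.    -1.   ] y [ 1.     0.    -0.001]
q [-0.144  0.979  0.222  0.004  1.918 -0.143] p [ 0.8238 -0.      0.3766] tilt 1.31 z [ 0.023  0.    -1.   ] y [1.    0.    0.023]
q [-0.171  0.699  0.998  0.008  1.397 -0.172] p [ 6.986e-01 -3.000e-04  3.106e-01] tilt 2.76 z [ 0.048 -0.    -0.999] y [ 0.999 -0.     0.048]
q [-0.144  0.982  0.22   0.007  1.898 -0.142] p [ 8.266e-01 -2.000e-04  3.749e-01] tilt 2.4 z [ 0.042  0.    -0.999] y [ 0.999 -0.     0.042]
q [-0.14   1.055  0.22   0.013  1.781 -0.137] p [ 8.528e-01 -2.000e-04  3.151e-01] tilt 4.96 z [ 0.087  0.    -0.996] y [ 0.996 -0.     0.087]
q [-0.144  0.983  0.22   0.004  1.918 -0.143] p [ 8.248e-01 -2.000e-04  3.744e-01] tilt 1.24 z [ 0.022  0.    -1.   ] y [ 1.    -0.     0.022]
q [-0.14   1.06   0.22   0.007  1.817 -0.138] p [ 8.500e-01 -2.000e-04  3.106e-01] tilt 2.6 z [ 0.045  0.    -0.999] y [ 0.999 -0.     0.045]
q [-0.144  0.983  0.22   0.002  1.925 -0.143] p [ 8.241e-01 -2.000e-04  3.742e-01] tilt 0.8 z [ 0.014  0.    -1.   ] y [ 1.    -0.     0.014]
q [-0.14   1.062  0.22   0.005  1.83  -0.139] p [ 8.490e-01 -2.000e-04  3.089e-01] tilt 1.71 z [ 0.03  0.   -1.  ] y [ 1.   -0.    0.03]
```

```bash
cat > t1.py <<'E'
from sim import *
import sim
sim.w=.4
def goto(p,yaw6,q0=np.array([0.,.5,1.6,0,1.,0])):
    # tool down with given q6: solve 5 joints
    def f(x):
        q=np.r_[x,yaw6]; pp,R=fk(q); return np.r_[pp-p,R[:2,2]]
    s=least_squares(f,q0[:5],bounds=(lo[:5],hi[:5])); return np.r_[s.x,yaw6],s.cost
for p in ([.45,.15,.42],[.45,.15,.36],[.4,.1,.36],[.35,.05,.36],[.32,0,.33]):
  for sg in (1,-1):
    q,c=goto(np.array(p),sg*2.87); print("===",p,sg,c, "q",np.round(q,2),"f slope deg",np.degrees(q[1]+q[2])-90)
    for k in range(4):
        q=call(q,[[0,0,0,(-1 if 0 else 1)*SG*sg*7*(i+1)] for i in range(10)]) if 0 else call(q,[[0,0,0,sg*7*(i+1)] for i in range(10)])
        rep(q)
E
python3 t1.py
```

```text
=== [0.45, 0.15, 0.42] 1 3.0584668060175614e-17 q [0.07 0.23 1.47 0.   1.44 2.87] f slope deg 7.665804812700145
q [-0.071  0.194  1.569  0.242  1.329  2.88 ] p [0.4448 0.1098 0.408 ] tilt 13.84 z [ 0.072  0.228 -0.971] y [-0.987 -0.126 -0.103]
q [-0.227  0.171  1.726  0.566  1.183  2.88 ] p [0.431  0.0724 0.3787] tilt 30.51 z [ 0.216  0.459 -0.862] y [-0.97   0.201 -0.137]
q [-0.355  0.203  1.943  0.996  1.01   2.88 ] p [0.411  0.0491 0.3265] tilt 47.47 z [ 0.431  0.598 -0.676] y [-0.796  0.605  0.028]
q [-0.403  0.337  2.191  1.572  0.888  2.88 ] p [0.3838 0.0488 0.2537] tilt 58.99 z [ 0.639  0.571 -0.515] y [-0.352  0.813  0.465]
=== [0.45, 0.15, 0.42] -1 3.0584668060175614e-17 q [ 0.07  0.23  1.47  0.    1.44 -2.87] f slope deg 7.665804812700145
q [ 0.198  0.247  1.492 -0.226  1.352 -2.88 ] p [0.44  0.186 0.409] tilt 13.01 z [ 0.096 -0.203 -0.974] y [-0.995  0.01  -0.1  ]
q [ 0.315  0.27   1.565 -0.525  1.22  -2.88 ] p [0.4244 0.2126 0.3852] tilt 29.04 z [ 0.26  -0.41  -0.874] y [-0.954 -0.25  -0.166]
q [ 0.397  0.304  1.703 -0.938  1.04  -2.88 ] p [0.4075 0.2233 0.3489] tilt 47.4
[... 4637 characters left out ...]
lt 29.23 z [ 0.426 -0.239 -0.873] y [ 0.873 -0.143  0.465]
=== [0.32, 0, 0.33] -1 8.571596009184953e-27 q [-0.38  0.06  1.99  0.    1.1  -2.87] f slope deg 27.15062271632054
q [-0.141  0.121  2.026 -0.404  0.939 -2.88 ] p [0.323  0.0409 0.3065] tilt 19.28 z [ 0.045 -0.327 -0.944] y [-0.983  0.153 -0.1  ]
q [-0.031  0.234  2.178 -1.002  0.688 -2.88 ] p [0.3116 0.0548 0.2568] tilt 36.53 z [ 0.244 -0.543 -0.804] y [-0.885 -0.463  0.044]
q [ 0.178  0.439  2.313 -1.42   0.707 -2.88 ] p [0.2741 0.1039 0.1926] tilt 42.22 z [ 0.309 -0.597 -0.741] y [-0.446 -0.779  0.441]
q [ 0.519  0.705  2.416 -1.42   0.851 -2.88 ] p [0.1906 0.159  0.1334] tilt 48.6 z [ 0.282 -0.695 -0.661] y [-0.024 -0.694  0.719]
```

>>> servo_tool(
  motion=[-30,-25,-15,1,-60,-50,-29,2,-90,-75,-29,3,-120,-100,-29,4,-150,-125,-29,5,-181,-150,-29,5,-211,-175,-29,5,-241,-199,-29,5,-241,-199,-29,5,-241,-199,-29,5],
)

```text
time: 3.48
eef_pos: [0.4933, -0.2428, 0.3306]
ee_rot: [3.094, -0.004, 1.48]
ft_force: [1.9, -0.0, 0.4]
opening: 0.085
```

```bash
python3 st.py; python3 - <<'E'
from h import *
st=read_state(); p,d=snap("wrist",1); W=cloud("wrist",d,st)
hsv=cv2.cvtColor(p,cv2.COLOR_RGB2HSV);H,S=hsv[...,0],hsv[...,1]
g=(H>45)&(H<85)&(S>100)&(W[...,2]>.10)&(W[...,2]<.125)
X=W[g]; print(len(X)); print(np.round(np.percentile(X,[1,50,99],axis=0),4)); print(cv2.minAreaRect((X[:,:2]*1000).astype(np.float32)))
E
```

```text
3.48 q [-0.677  0.439  1.43   0.032  1.235 -0.597] pos [ 0.4933 -0.2428  0.3306] rpy [ 3.094  -0.0041  1.4803] zaxis [ 0.048 -0.    -0.999] yax [ 0.995 -0.091  0.048] tilt 2.74 F [ 1.92 -0.    0.43] T [ 0.002  0.054 -0.027] op 0.085
2472
[[ 0.4904 -0.2931  0.1039]
 [ 0.5033 -0.2224  0.1145]
 [ 0.5148 -0.1792  0.1161]]
((502.6668395996094, -237.2360382080078), (116.59962463378906, 21.485042572021484), 86.33956146240234)
```

View pics/wrist1.png

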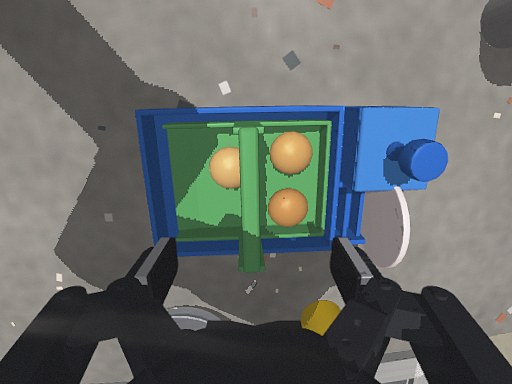

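>>> servo_tool(
  motion=[4,-1,12,0,4,-1,24,0,4,-2,36,0,4,-2,46,0,4,-2,54,0,4,-3,61,0,4,-3,67,0,4,-3,71,0,4,-3,72,0,4,-3,72,0],
)

```text
time: 4.37
eef_pos: [0.4945, -0.2368, 0.2585]
ee_rot: [3.094, -0.004, 1.484]
ft_force: [-0.7, 0.5, 0.9]
opening: 0.0858
```

```bash
python3 st.py
```

```text
4.37 q [-0.667  0.522  1.527  0.034  1.055 -0.596] pos [ 0.4945 -0.2368  0.2585] rpy [ 3.0943 -0.0042  1.4836] zaxis [ 0.047  0.    -0.999] yax [ 0.995 -0.087  0.047] tilt 2.72 F [-0.72  0.49  0.86] T [-0.024  0.042  0.02 ] op 0.0858
```

>>> servo_tool(
  motion=[0,0,0,0,0,0,0,0,0,0,0,0,0,0,0,0,0,0,0,0,0,0,0,0,0,0,0,0,0,0,0,0,0,0,0,0,0,0,0,0],
  jaw=-1,
  newtons=70,
)

```text
time: 5.2
eef_pos: [0.4943, -0.2368, 0.2592]
ee_rot: [3.095, -0.003, 1.484]
ft_force: [-1.9, -0.4, 7.7]
opening: 0.0131
```

```bash
python3 st.py
```

```text
5.2 q [-0.667  0.521  1.527  0.033  1.057 -0.596] pos [ 0.4943 -0.2368  0.2592] rpy [ 3.0949 -0.0035  1.4843] zaxis [ 0.047 -0.001 -0.999] yax [ 0.995 -0.086  0.047] tilt 2.68 F [-1.94 -0.41  7.71] T [0.14  1.05  0.152] op 0.0131
```

>>> servo_tool(
  motion=[0,0,-6,0,0,1,-16,0,0,2,-32,0,0,3,-52,0,0,4,-74,0,0,5,-96,0,0,6,-118,0,0,7,-138,0,0,7,-152,0,0,8,-160,0],
)

```text
time: 6.03
eef_pos: [0.4946, -0.2373, 0.4205]
ee_rot: [3.093, -0.003, 1.484]
ft_force: [-0.4, -0.5, -3.2]
opening: 0.0129
```

```bash
python3 st.py; python3 -c "
from h import *
snap('side',2)"
```

```text
6.03 q [-0.668  0.361  1.282  0.03   1.459 -0.583] pos [ 0.4946 -0.2373  0.4205] rpy [ 3.0925 -0.0032  1.4836] zaxis [ 0.049 -0.001 -0.999] yax [ 0.995 -0.087  0.049] tilt 2.82 F [-0.38 -0.54 -3.21] T [ 0.042  0.056 -0.059] op 0.0129
```

View pics/side2.png

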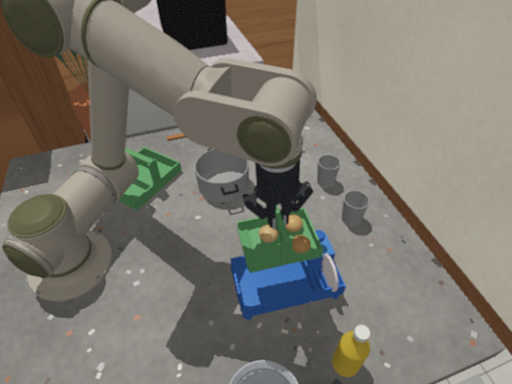

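```bash
cat > tr.py <<'E'
from sim import *
import sim
sim.w=.4
def tray(q):
    p,R=fk(q); g=p+.155*R[:,2]; x=R[:,1]; n=-R[:,2]; y=np.cross(n,x)
    pt=lambda X:g+x*X[0]/1e3+y*X[1]/1e3+n*(X[2]-74)/1e3
    return g,x,y,n,pt
def rp(q,tag=""):
    p,R=fk(q); g,x,y,n,pt=tray(q)
    lip=pt((-76,0,7)); low=min(pt((a,b,0))[2] for a in(-76,76) for b in(-58,58))
    dh=np.array([-x[2],-y[2]]); ang=np.degrees(np.arctan2(-x[2]*0+ -y[2],-x[2]))
    tilt=np.degrees(np.arccos(n[2]))
    # downhill direction in tray frame: components along x,y ; lip is -x
    print(tag,"q",np.round(q,2),"tcp",np.round(p,3),"tilt %.1f"%tilt,"downhill(tray x,y) %.2f %.2f"%(-x[2]/max(np.sin(np.radians(tilt)),1e-3),-y[2]/max(np.sin(np.radians(tilt)),1e-3)),"lip",np.round(lip,3),"lipdir",np.round(-x[:2],2),"low %.3f"%low)
E
python3 - <<'E'
from tr import *
q=np.array([-0.668,0.361,1.282,0.03,1.459,-0.583]); rp(q)
for sg in (-1,1):
  q=np.array([-0.668,0.361,1.282,0.03,1.459,-0.583])
  D=np.array([160-0,-25,0])  # tool axes mm
  q=call(q,[[16*(i+1),-2*(i+1),0,sg*7*(i+1)] for i in range(10)]); rp(q,"A")
  for k in range(6):
    q=call(q,[[0,0,0,sg*min(7*(i+1),70)] for i in range(10)]); rp(q,"B%d"%k)
E
```

```text
q [-0.67  0.36  1.28  0.03  1.46 -0.58] tcp [ 0.498 -0.239  0.421] tilt 2.8 downhill(tray x,y) -1.00 -0.06 lip [ 0.433 -0.232  0.195] lipdir [-0.99  0.09] low 0.188
A q [-0.4   0.26  1.43  0.02  1.4  -1.54] tcp [ 0.492 -0.078  0.42 ] tilt 2.8 downhill(tray x,y) -0.40 0.92 lip [ 0.471 -0.147  0.197] lipdir [-0.42 -0.91] low 0.187
B0 q [-0.4   0.26  1.43  0.02  1.4  -2.76] tcp [ 0.492 -0.078  0.42 ] tilt 2.8 downhill(tray x,y) 0.72 0.69 lip [ 0.556 -0.132  0.201] lipdir [ 0.71 -0.71] low 0.187
B1 q [-0.28  0.28  1.44 -0.2   1.33 -2.88] tcp [ 0.499 -0.042  0.41 ] tilt 12.6 downhill(tray x,y) 0.63 -0.78 lip [ 0.574 -0.126  0.204] lipdir [ 0.87 -0.47] low 0.167
B2 q [-0.17  0.3   1.52 -0.52  1.19 -2.88] tcp [ 0.497 -0.013  0.388] tilt 29.4 downhill(tray x,y) 0.43 -0.90 lip [ 0.589 -0.136  0.21 ] lipdir [ 0.95 -0.21] low 0.146
B3 q [-0.09  0.33  1.66 -0.96  1.   -2.88] tcp [0.487 0.003 0.352] tilt 48.7 downhill(tray x,y) 0.19 -0.98 lip [ 0.613 -0.14   0.216] lipdir [0.97 0.19] low 0.147
B4 q [-0.05  0.38  1.83 -1.42  0.87 -2.88] tcp [0.467 0.02  0.302] tilt 61.4 downhill(tray x,y) -0.19 -0
[... 691 characters left out ...]
lipdir [ 0.96 -0.26] low 0.176
B2 q [-0.64  0.21  1.6   0.41  1.23  2.88] tcp [ 0.447 -0.137  0.395] tilt 23.2 downhill(tray x,y) 0.42 0.91 lip [ 0.582 -0.123  0.204] lipdir [ 0.85 -0.5 ] low 0.152
B3 q [-0.77  0.21  1.79  0.81  1.06  2.88] tcp [ 0.42  -0.154  0.357] tilt 41.4 downhill(tray x,y) 0.17 0.98 lip [ 0.593 -0.143  0.199] lipdir [ 0.59 -0.8 ] low 0.139
B4 q [-0.84  0.28  2.02  1.34  0.9   2.88] tcp [ 0.397 -0.152  0.297] tilt 56.9 downhill(tray x,y) -0.25 0.97 lip [ 0.586 -0.169  0.159] lipdir [ 0.16 -0.96] low 0.108
B5 q [-0.84  0.45  2.26  1.98  0.92  2.88] tcp [ 0.372 -0.129  0.225] tilt 65.4 downhill(tray x,y) -0.76 0.65 lip [ 0.554 -0.163  0.08 ] lipdir [-0.26 -0.67] low 0.043
```

>>> servo_tool(
  motion=[8,-1,0,-4,22,-3,0,-10,38,-5,0,-17,54,-7,0,-24,70,-9,0,-31,86,-11,0,-38,102,-13,0,-45,118,-15,0,-52,134,-17,0,-59,150,-19,0,-66],
)

```text
time: 6.92
eef_pos: [0.4888, -0.0855, 0.4174]
ee_rot: [3.119, 0.04, 2.641]
ft_force: [-1.0, -1.3, -3.1]
opening: 0.0126
```

>>> servo_tool(
  motion=[8,0,0,-7,12,0,0,-14,12,0,0,-21,12,0,0,-28,12,0,0,-35,12,0,0,-42,12,0,0,-49,12,0,0,-56,12,0,0,-62,12,0,0,-66],
)

```text
time: 7.75
eef_pos: [0.4785, -0.0805, 0.4169]
ee_rot: [-3.115, 0.037, -2.49]
ft_force: [-0.1, 0.2, -3.7]
opening: 0.0129
```

```bash
python3 st.py; python3 -c "
from h import *
snap('side',3)"
```

```text
7.75 q [-0.415  0.251  1.456  0.02   1.394 -2.64 ] pos [ 0.4785 -0.0805  0.4169] rpy [-3.1146  0.0369 -2.4899] zaxis [ 0.046  0.001 -0.999] yax [-0.605  0.795 -0.027] tilt 2.62 F [-0.06  0.19 -3.69] T [-0.038  0.024  0.006] op 0.0129
```

View pics/side3.png

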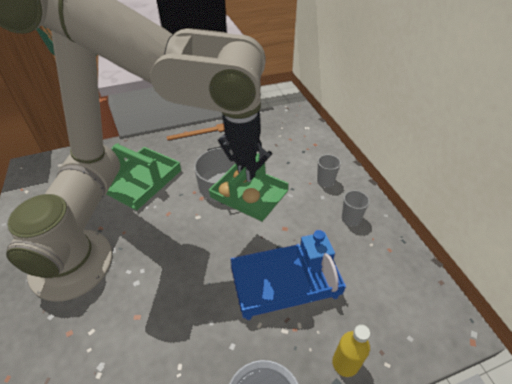

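>>> servo_tool(
  motion=[0,0,0,-7,0,0,0,-14,0,0,0,-21,0,0,0,-28,0,0,0,-35,0,0,0,-42,0,0,0,-49,0,0,0,-56,0,0,0,-63,0,0,0,-70],
)

```text
time: 8.63
eef_pos: [0.4822, 0.0918, 0.3849]
ee_rot: [-3.037, -0.159, -1.815]
ft_force: [-0.1, 0.6, -3.1]
opening: 0.0134
```

```bash
python3 st.py
```

```text
8.63 q [-0.022  0.292  1.499 -0.185  1.287 -2.881] pos [0.4822 0.0918 0.3849] rpy [-3.0367 -0.1594 -1.8154] zaxis [ 0.063 -0.178 -0.982] yax [-0.969  0.225 -0.103] tilt 10.92 F [-0.07  0.56 -3.06] T [0.21  0.027 0.001] op 0.0134
```

>>> servo_tool(
  motion=[35,0,0,0,70,0,0,0,105,0,0,0,130,0,0,-7,130,0,0,-14,130,0,0,-21,130,0,0,-28,130,0,0,-35,130,0,0,-42,130,0,0,-49],
)

```text
time: 9.47
eef_pos: [0.4031, 0.1572, 0.3108]
ee_rot: [-3.018, -0.4, -1.435]
ft_force: [11.9, -31.8, 157.4]
opening: 0.0129
```

```bash
python3 st.py;  python3 -c "
from h import *
snap('scene',4)"
```

```text
9.47 q [ 0.175  0.293  1.771 -0.479  1.015 -2.884] pos [0.4031 0.1572 0.3108] rpy [-3.0176 -0.4005 -1.4349] zaxis [ 0.175 -0.367 -0.914] yax [-0.977 -0.182 -0.114] tilt 23.96 F [ 11.89 -31.8  157.36] T [-13.873  -3.854   0.276] op 0.0129
```

View pics/scene4.png

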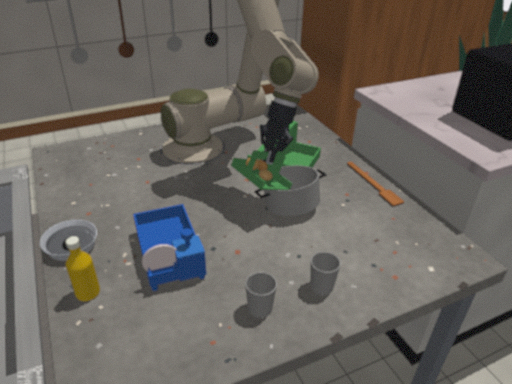

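>>> servo_tool(
  motion=[4,-1,-9,0,10,-3,-22,0,16,-5,-37,0,22,-7,-52,0,28,-8,-66,0,34,-10,-79,0,39,-12,-91,0,43,-13,-101,0,46,-14,-108,0,47,-14,-110,0],
)

```text
time: 10.35
eef_pos: [0.3881, 0.1911, 0.4022]
ee_rot: [-3.016, -0.412, -1.483]
ft_force: [0.5, 0.4, -3.0]
opening: 0.0129
```

```bash
python3 st.py;  python3 -c "
from h import *
snap('scene',5);snap('side',5)"
```

```text
10.35 q [ 0.265  0.19   1.607 -0.441  1.312 -2.883] pos [0.3881 0.1911 0.4022] rpy [-3.0156 -0.4116 -1.4833] zaxis [ 0.16  -0.384 -0.909] yax [-0.984 -0.137 -0.115] tilt 24.6 F [ 0.5   0.43 -2.95] T [0.359 0.083 0.027] op 0.0129
```

View pics/scene5.png

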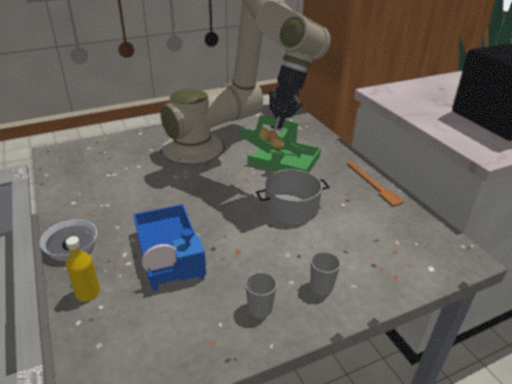

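View pics/side5.png

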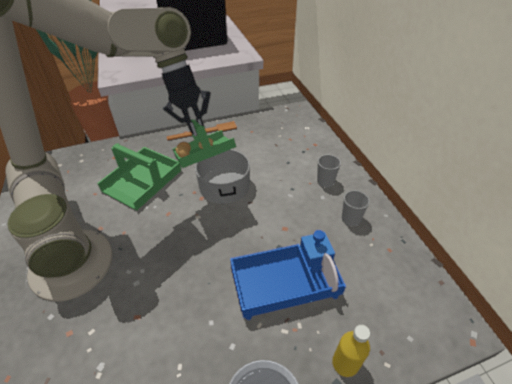

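```bash
python3 - <<'E'
from h import *
for n,(r0,r1,c0,c1) in {"scene":(100,220,230,340),"side":(90,220,150,260)}.items():
    p,d=load(n,5); cv2.imwrite(f"pics/crop5{n}.png",cv2.resize(p[r0:r1,c0:c1,::-1],None,fx=4.5,fy=4.5,interpolation=cv2.INTER_CUBIC))
    W=cloud(n,d); hsv=cv2.cvtColor(np.ascontiguousarray(p),cv2.COLOR_RGB2HSV); z=W[...,2]
    po=(abs(z-.083)<.006)&(hsv[...,1]<60)&(W[...,0]>.3)&(W[...,0]<.75)&(W[...,1]>0)&(W[...,1]<.4)
    X=W[po]; print(n,"pot rim",cv2.minEnclosingCircle((X[:,:2]*1000).astype(np.float32)),np.round(np.percentile(X,[1,99],axis=0),3).tolist())
a=cv2.imread("pics/crop5scene.png");b=cv2.imread("pics/crop5side.png");H=max(a.shape[0],b.shape[0])
o=np.zeros((H,a.shape[1]+b.shape[1],3),np.uint8);o[:a.shape[0],:a.shape[1]]=a;o[:b.shape[0],a.shape[1]:]=b;o=cv2.resize(o,None,fx=.78,fy=.78);cv2.imwrite("pics/crop5.png",o);print(o.shape)
E
```

```text
scene pot rim ((478.4532775878906, 162.49420166015625), 88.68456268310547) [[0.396, 0.077, 0.077], [0.565, 0.245, 0.088]]
side pot rim ((478.8615417480469, 160.9491729736328), 86.60528564453125) [[0.394, 0.076, 0.077], [0.561, 0.228, 0.086]]
(456, 772, 3)
```

View pics/crop5.png

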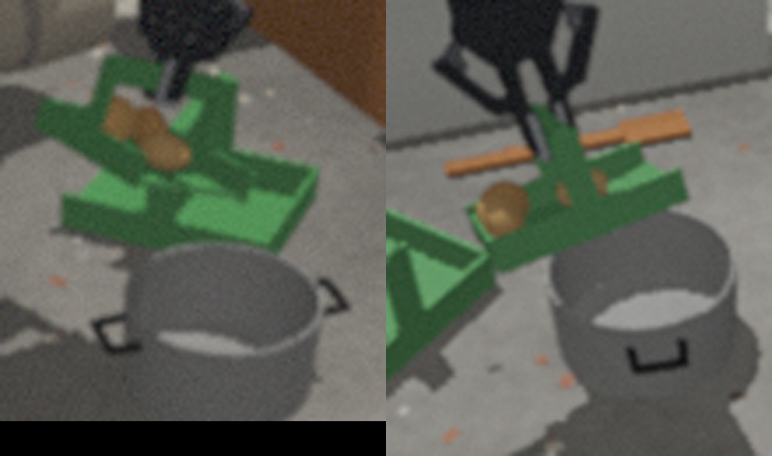

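>>> servo_tool(
  motion=[8,-3,1,6,22,-7,3,12,40,-13,5,18,60,-20,8,24,80,-26,11,30,100,-33,14,36,120,-40,17,40,140,-46,20,40,156,-52,22,40,163,-54,23,40],
)

```text
time: 11.28
eef_pos: [0.4589, 0.0394, 0.4518]
ee_rot: [-2.779, -0.237, -2.199]
ft_force: [-0.8, -0.1, -3.2]
opening: 0.0132
```

```bash
python3 st.py; cat > ts.py <<'E'
# real tray state from measured pose
from h import *
def tstate(s=None):
    s=s or read_state(); p=np.array(s["eef_pos"]);R=Ro.from_euler('xyz',s["ee_rot"]).as_matrix()
    g=p+.155*R[:,2];x=R[:,1];n=-R[:,2];y=np.cross(n,x)
    pt=lambda X:g+x*X[0]/1e3+y*X[1]/1e3+n*(X[2]-74)/1e3
    return p,R,x,y,n,pt
if __name__=="__main__":
    p,R,x,y,n,pt=tstate(); t=np.arccos(n[2])
    print("tilt %.1f"%np.degrees(t),"xaxis-vert rad %.2f"%np.arccos(x[2]),"downhill tray x %.2f y %.2f"%(-x[2]/np.sin(t),-y[2]/np.sin(t)),"lip",np.round(pt((-76,0,7)),3),"lipdir",np.round(-x,2),"corners z",[round(float(pt((a,b,0))[2]),3) for a in(-76,76) for b in(-58,58)],"lipcorners",np.round([pt((-76,b,7)) for b in (-54,54)],3).tolist())
    print("tool x,y,z axes",np.round(R.T,3).tolist())
E
python3 ts.py
```

```text
11.28 q [-0.104  0.177  1.474 -0.391  1.299 -2.591] pos [0.4589 0.0394 0.4518] rpy [-2.7795 -0.2367 -2.199 ] zaxis [ 0.158 -0.386 -0.909] yax [-0.805  0.482 -0.344] tilt 24.62 F [-0.78 -0.07 -3.17] T [ 0.365  0.12  -0.016] op 0.0132
tilt 24.6 xaxis-vert rad 1.92 downhill tray x 0.83 y -0.56 lip [ 0.555 -0.083  0.276] lipdir [ 0.81 -0.48  0.34] corners z [0.256, 0.283, 0.204, 0.231] lipcorners [[0.586, -0.04, 0.264], [0.524, -0.125, 0.289]]
tool x,y,z axes [[-0.571, -0.787, 0.234], [-0.805, 0.482, -0.344], [0.158, -0.386, -0.909]]
```

>>> servo_tool(
  motion=[4,-6,-15,-7,8,-12,-30,-14,12,-17,-45,-21,12,-17,-45,-28,12,-17,-45,-35,12,-17,-45,-42,12,-17,-45,-49,12,-17,-45,-56,12,-17,-45,-63,12,-17,-45,-70],
)

```text
time: 12.12
eef_pos: [0.4064, 0.1712, 0.3869]
ee_rot: [-2.979, -0.582, -1.442]
ft_force: [0.5, -0.6, -2.9]
opening: 0.0126
```

```bash
python3 st.py;python3 ts.py
```

```text
12.12 q [ 0.238  0.224  1.633 -0.631  1.234 -2.883] pos [0.4064 0.1712 0.3869] rpy [-2.9785 -0.5818 -1.4416] zaxis [ 0.231 -0.517 -0.824] yax [-0.967 -0.216 -0.136] tilt 34.47 F [ 0.55 -0.58 -2.91] T [0.616 0.286 0.032] op 0.0126
tilt 34.5 xaxis-vert rad 1.71 downhill tray x 0.24 y -0.97 lip [0.531 0.073 0.214] lipdir [0.97 0.22 0.14] corners z [0.177, 0.24, 0.156, 0.22] lipcorners [[0.525, 0.118, 0.185], [0.537, 0.028, 0.244]]
tool x,y,z axes [[0.108, -0.829, 0.55], [-0.967, -0.216, -0.136], [0.231, -0.517, -0.824]]
```

>>> servo_tool(
  motion=[8,-2,-12,0,20,-5,-30,0,32,-8,-48,0,42,-11,-64,0,44,-11,-66,0,44,-11,-66,-7,44,-11,-66,-14,44,-11,-66,-21,44,-11,-66,-28,44,-11,-66,-35],
)

```text
time: 12.95
eef_pos: [0.3455, 0.24, 0.3603]
ee_rot: [-3.137, -0.725, -1.102]
ft_force: [0.4, 0.1, -3.4]
opening: 0.0129
```

```bash
python3 st.py;python3 ts.py; python3 -c "
from h import *
snap('scene',6)"
```

```text
12.95 q [ 0.46   0.244  1.715 -0.766  1.273 -2.883] pos [0.3455 0.24   0.3603] rpy [-3.1368 -0.7247 -1.1018] zaxis [ 0.304 -0.589 -0.749] yax [-0.891 -0.455 -0.004] tilt 41.52 F [ 0.38  0.08 -3.37] T [ 0.647  0.231 -0.004] op 0.0129
tilt 41.5 xaxis-vert rad 1.57 downhill tray x 0.01 y -1.00 lip [0.481 0.144 0.194] lipdir [0.89 0.45 0.  ] corners z [0.151, 0.228, 0.15, 0.227] lipcorners [[0.462, 0.18, 0.159], [0.499, 0.108, 0.23]]
tool x,y,z axes [[0.338, -0.668, 0.663], [-0.891, -0.455, -0.004], [0.304, -0.589, -0.749]]
```

View pics/scene6.png

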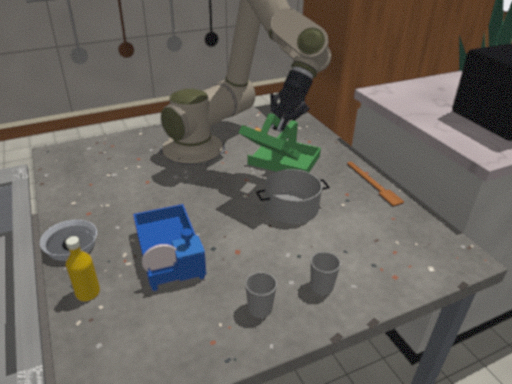

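```bash
cat > plan.py <<'E'
from h import *
import sim; from tr import rp
sim.w=.4
def ease(n): 
    t=np.arange(1,n+1)/n; return t*t*(3-2*t)
def plan(p0,R0,q,target,rot,n=10,hold=0,lin_rot=True):
    D=R0.T@(np.array(target)-p0)*1000
    s=np.r_[ease(n-hold),np.ones(hold)]; sr=np.r_[np.arange(1,n-hold+1)/(n-hold),np.ones(hold)]
    rows=[[*np.round(D*a),round(rot*b)] for a,b in zip(s,sr)]
    q=sim.call(np.array(q),rows); 
    print("D tool",np.round(D),"rows",[int(v) for r in rows for v in r]); rp(q)
    p,R=sim.fk(q); return q
E
python3 - <<'E'
from plan import *
s=read_state(); p0=np.array(s["eef_pos"]); R0=Ro.from_euler('xyz',s["ee_rot"]).as_matrix(); q=np.array(s["q"])
pm,Rm=sim.fk(q); print("model-real",np.round(pm-p0,4))
q=plan(p0,R0,q,[.42,.26,.44],70)
p,R=sim.fk(q); q=plan(p,R,q,[.50,.29,.44],70)
p,R=sim.fk(q); q=plan(p,R,q,[.530,.297,.40],60)
p,R=sim.fk(q); q=plan(p,R,q,[.49,.25,.37],35)
p,R=sim.fk(q); q=plan(p,R,q,[.458,.202,.342],35)
E
```

```text
model-real [ 0.0068 -0.008   0.0036]
D tool [ 68. -77. -51.] rows [2, -2, -1, 7, 7, -8, -5, 14, 15, -17, -11, 21, 24, -27, -18, 28, 34, -38, -25, 35, 44, -50, -33, 42, 53, -60, -40, 49, 61, -69, -45, 56, 66, -74, -49, 63, 68, -77, -51, 70]
 q [ 0.43  0.29  1.4  -0.73  1.46 -1.88] tcp [0.427 0.252 0.444] tilt 41.5 downhill(tray x,y) 0.94 -0.35 lip [0.542 0.086 0.325] lipdir [ 0.63 -0.47] low 0.212
D tool [-78. -26.   2.] rows [-2, -1, 0, 7, -8, -3, 0, 14, -17, -6, 1, 21, -27, -9, 1, 28, -39, -13, 1, 35, -50, -17, 2, 42, -61, -20, 2, 49, -70, -23, 2, 56, -76, -25, 2, 63, -78, -26, 2, 70]
 q [ 0.44  0.43  1.18 -0.73  1.52 -0.7 ] tcp [0.5  0.29 0.44] tilt 41.5 downhill(tray x,y) 0.65 0.76 lip [0.532 0.1   0.307] lipdir [-0.46 -0.78] low 0.207
D tool [-3. 36. 35.] rows [0, 1, 1, 6, 0, 4, 4, 12, -1, 8, 8, 18, -1, 13, 12, 24, -2, 18, 18, 30, -2, 24, 23, 36, -3, 28, 28, 42, -3, 33, 32, 48, -3, 35, 34, 54, -3, 36, 35, 60]
 q [ 0.43  0.51  1.17 -0.73  1.46  0.38] tcp [0.53  0.297 0.4  ] tilt 41.5 downhill(tray x,y) -0.34 0.94 lip [0.524 0.15  0.217] lipdir [-0.95 -0.2 ] low 0.176
D tool [-17. -54.  39.] rows [0, -2, 1, 4, -2, -6, 4, 7, -4, -12, 8, 10, -6, -19, 14, 14, -9, -27, 19, 18, -11, -35, 25, 21, -13, -42, 30, 24, -15, -48, 34, 28, -17, -52, 37, 32, -17, -54, 39, 35]
 q [ 0.38  0.43  1.39 -0.75  1.32  1.06] tcp [0.49 0.25 0.37] tilt 41.5 downhill(tray x,y) -0.82 0.58 lip [0.497 0.14  0.162] lipdir [-0.79  0.28] low 0.135
D tool [-43. -27.  39.] rows [-1, -1, 1, 4, -4, -3, 4, 7, -9, -6, 8, 10, -15, -9, 14, 14, -21, -13, 20, 18, -28, -17, 25, 21, -33, -21, 31, 24, -38, -24, 35, 28, -41, -26, 38, 32, -43, -27, 39, 35]
 q [ 0.31  0.38  1.58 -0.79  1.18  1.71] tcp [0.458 0.202 0.342] tilt 41.5 downhill(tray x,y) -1.00 0.01 lip [0.498 0.121 0.126] lipdir [-0.35  0.66] low 0.120
```

>>> servo_tool(
  motion=[2,-2,-1,7,7,-8,-5,14,15,-17,-11,21,24,-27,-18,28,34,-38,-25,35,44,-50,-33,42,53,-60,-40,49,61,-69,-45,56,66,-74,-49,63,68,-77,-51,70],
)

```text
time: 13.83
eef_pos: [0.4232, 0.2587, 0.4462]
ee_rot: [-2.445, -0.218, -2.413]
ft_force: [-0.6, -1.1, -3.1]
opening: 0.0128
```

```bash
python3 st.py;python3 ts.py; python3 - <<'E'
from plan import *
snap('scene',7)
s=read_state(); p0=np.array(s["eef_pos"]); R0=Ro.from_euler('xyz',s["ee_rot"]).as_matrix(); q=np.array(s["q"])
q=plan(p0,R0,q,[.50,.29,.44],70)
E
```

```text
13.83 q [ 0.424  0.283  1.385 -0.728  1.463 -1.877] pos [0.4232 0.2587 0.4462] rpy [-2.4451 -0.2175 -2.4131] zaxis [ 0.304 -0.589 -0.749] yax [-0.614  0.48  -0.626] tilt 41.5 F [-0.6  -1.11 -3.09] T [ 0.634  0.343 -0.012] op 0.0128
tilt 41.5 xaxis-vert rad 2.25 downhill tray x 0.95 y -0.33 lip [0.537 0.091 0.328] lipdir [ 0.61 -0.48  0.63] corners z [0.31, 0.335, 0.215, 0.24] lipcorners [[0.577, 0.127, 0.316], [0.498, 0.056, 0.339]]
tool x,y,z axes [[-0.729, -0.65, 0.216], [-0.614, 0.48, -0.626], [0.304, -0.589, -0.749]]
D tool [-78. -28.  10.] rows [-2, -1, 0, 7, -8, -3, 1, 14, -17, -6, 2, 21, -27, -10, 3, 28, -39, -14, 5, 35, -50, -18, 6, 42, -61, -22, 8, 49, -70, -25, 9, 56, -76, -27, 9, 63, -78, -28, 10, 70]
 q [ 0.42  0.43  1.17 -0.72  1.51 -0.69] tcp [0.507 0.282 0.444] tilt 41.5 downhill(tray x,y) 0.62 0.78 lip [0.538 0.092 0.309] lipdir [-0.48 -0.77] low 0.211
```

View pics/scene7.png

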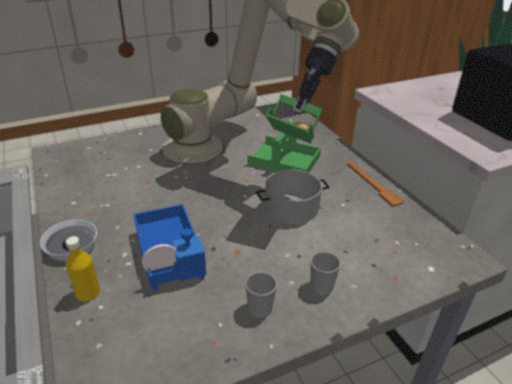

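>>> servo_tool(
  motion=[-2,-1,0,7,-8,-3,1,14,-17,-6,2,21,-27,-10,3,28,-39,-14,5,35,-50,-18,6,42,-61,-22,8,49,-70,-25,9,56,-76,-27,9,63,-78,-28,10,70],
)

```text
time: 14.72
eef_pos: [0.5, 0.2909, 0.4375]
ee_rot: [-2.63, 0.538, 2.876]
ft_force: [0.1, -0.2, -2.2]
opening: 0.0127
```

```bash
python3 st.py;python3 ts.py; python3 - <<'E'
from plan import *
snap('scene',8); snap('side',8)
s=read_state(); p0=np.array(s["eef_pos"]); R0=Ro.from_euler('xyz',s["ee_rot"]).as_matrix(); q=np.array(s["q"])
q=plan(p0,R0,q,[.53,.297,.40],50)
a=load('scene',8)[0][60:180,220:350,::-1];b=load('side',8)[0][60:220,150:300,::-1]
o=np.hstack([cv2.resize(a,(400,370)),cv2.resize(b,(390,370))]);cv2.imwrite("pics/crop8.png",o)
E
```

```text
14.72 q [ 0.42   0.434  1.177 -0.725  1.505 -0.701] pos [0.5    0.2909 0.4375] rpy [-2.6303  0.5376  2.8758] zaxis [ 0.302 -0.589 -0.749] yax [ 0.471  0.776 -0.42 ] tilt 41.49 F [ 0.09 -0.2  -2.16] T [ 0.559  0.331 -0.043] op 0.0127
tilt 41.5 xaxis-vert rad 2.00 downhill tray x 0.63 y 0.77 lip [0.531 0.101 0.303] lipdir [-0.47 -0.78  0.42] corners z [0.328, 0.268, 0.264, 0.204] lipcorners [[0.576, 0.089, 0.331], [0.487, 0.113, 0.275]]
tool x,y,z axes [[-0.829, 0.226, -0.512], [0.471, 0.776, -0.42], [0.302, -0.589, -0.749]]
D tool [-5. 35. 34.] rows [0, 1, 1, 5, 0, 4, 3, 10, -1, 8, 7, 15, -2, 12, 12, 20, -2, 18, 17, 25, -3, 23, 22, 30, -4, 27, 26, 35, -4, 31, 30, 40, -5, 34, 33, 45, -5, 35, 34, 50]
 q [ 0.41  0.51  1.16 -0.73  1.46  0.2 ] tcp [0.537 0.289 0.404] tilt 41.5 downhill(tray x,y) -0.18 0.98 lip [0.533 0.133 0.229] lipdir [-0.94 -0.33] low 0.186
```

View pics/crop8.png

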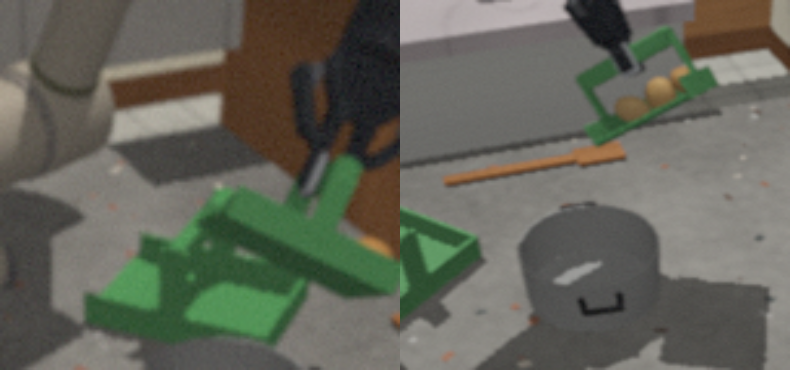

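```bash
python3 - <<'E'
from plan import *
s=read_state(); p0=np.array(s["eef_pos"]); R0=Ro.from_euler('xyz',s["ee_rot"]).as_matrix(); q=np.array(s["q"])
q=plan(p0,R0,q,[.525,.300,.365],50)
E
```

```text
D tool [18. 50. 56.] rows [1, 1, 2, 5, 2, 5, 6, 10, 4, 11, 12, 15, 6, 18, 20, 20, 9, 25, 28, 25, 12, 32, 37, 30, 14, 39, 44, 35, 16, 45, 51, 40, 17, 48, 55, 45, 18, 50, 56, 50]
 q [ 0.42  0.53  1.22 -0.74  1.4   0.26] tcp [0.532 0.292 0.369] tilt 41.5 downhill(tray x,y) -0.18 0.98 lip [0.528 0.137 0.194] lipdir [-0.94 -0.33] low 0.151
```

>>> servo_tool(
  motion=[1,1,2,5,2,5,6,10,4,11,12,15,6,18,20,20,9,25,28,25,12,32,37,30,14,39,44,35,16,45,51,40,17,48,55,45,18,50,56,50],
)

```text
time: 15.65
eef_pos: [0.5247, 0.3004, 0.365]
ee_rot: [2.986, 0.71, 1.807]
ft_force: [-0.1, 0.7, -2.3]
opening: 0.0129
```

```bash
python3 st.py;python3 ts.py; python3 - <<'E'
from plan import *
snap('side',9); snap('scene',9)
c=np.array([.4787,.1617])
p,R=np.array(read_state()["eef_pos"]),Ro.from_euler('xyz',read_state()["ee_rot"]).as_matrix()
# wanted TCP as function of extra turn
for a in (0,20,30,45,60,72,80):
    Rn=R@Ro.from_euler('z',a,degrees=True).as_matrix(); x=Rn[:,1];z=Rn[:,2]; n=-z; y=np.cross(n,x)
    s=y if y[2]<0 else -y; sh=.02*abs(y[2])/.66
    ld=-x[:2]/np.linalg.norm(x[:2]); ss=s[:2]/np.linalg.norm(s[:2])
    lip=np.r_[c-.045*ld-sh*ss, .13]; lipc=.054*s[2]
    lip[2]=max(.122,.112-lipc)
    T=lip-.222*z+.076*x
    print(a,"lip down comp %.2f"%(x[2]/.663),"lip",np.round(lip,3),"TCP",np.round(T,3),"corner z %.3f"%(lip[2]+lipc))
a=load('scene',9)[0][60:220,220:380,::-1];b=load('side',9)[0][60:220,150:310,::-1]
o=np.hstack([cv2.resize(a,(390,390)),cv2.resize(b,(390,390))]);cv2.imwrite("pics/crop9.png",o)
E
```

```text
15.65 q [ 0.417  0.531  1.223 -0.736  1.397  0.26 ] pos [0.5247 0.3004 0.365 ] rpy [2.9857 0.7102 1.8071] zaxis [ 0.302 -0.59  -0.749] yax [0.937 0.33  0.118] tilt 41.49 F [-0.1   0.66 -2.25] T [ 0.604  0.37  -0.018] op 0.0129
tilt 41.5 xaxis-vert rad 1.45 downhill tray x -0.18 y 0.98 lip [0.52  0.144 0.19 ] lipdir [-0.94 -0.33 -0.12] corners z [0.222, 0.147, 0.24, 0.165] lipcorners [[0.53, 0.105, 0.225], [0.511, 0.184, 0.155]]
tool x,y,z axes [[-0.178, 0.737, -0.652], [0.937, 0.33, 0.118], [0.302, -0.59, -0.749]]
0 lip down comp 0.18 lip [0.526 0.158 0.147] TCP [0.53  0.314 0.322] corner z 0.112
20 lip down comp 0.50 lip [0.52  0.147 0.143] TCP [0.525 0.283 0.335] corner z 0.112
30 lip down comp 0.64 lip [0.518 0.143 0.139] TCP [0.519 0.268 0.338] corner z 0.112
45 lip down comp 0.82 lip [0.514 0.137 0.132] TCP [0.507 0.246 0.34 ] corner z 0.112
60 lip down comp 0.94 lip [0.51  0.13  0.124] TCP [0.49  0.225 0.338] corner z 0.112
72 lip down comp 0.99 lip [0.504 0.125 0.122] TCP [0.472 0.21  0.338] corner z 0.117
80 lip down comp 1.00 lip [0.499 0.122 0.122] TCP [0.458 0.202 0.339] corner z 0.122
```

View pics/crop9.png

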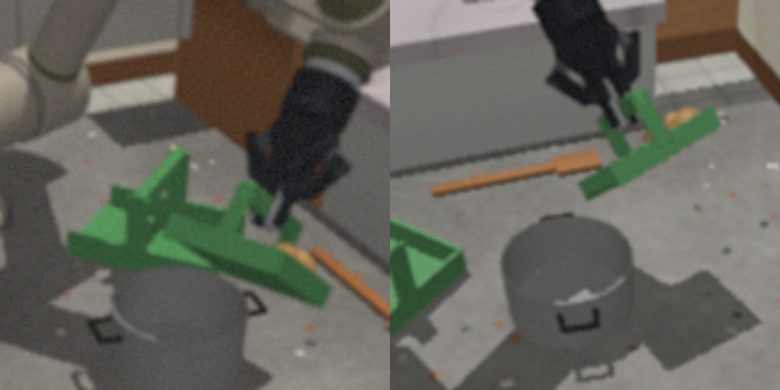

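```bash
python3 - <<'E'
from plan import *
s=read_state(); p0=np.array(s["eef_pos"]); R0=Ro.from_euler('xyz',s["ee_rot"]).as_matrix(); q=np.array(s["q"])
q=plan(p0,R0,q,[.519,.268,.342],30)
E
```

```text
D tool [ -8. -19.  35.] rows [0, -1, 1, 3, -1, -2, 4, 6, -2, -4, 8, 9, -3, -7, 12, 12, -4, -9, 18, 15, -5, -12, 23, 18, -6, -15, 28, 21, -7, -17, 31, 24, -7, -18, 34, 27, -8, -19, 35, 30]
 q [ 0.37  0.51  1.33 -0.75  1.3   0.81] tcp [0.526 0.26  0.346] tilt 41.5 downhill(tray x,y) -0.65 0.76 lip [0.525 0.135 0.147] lipdir [-0.9   0.08] low 0.113
```

>>> servo_tool(
  motion=[0,-1,1,3,-1,-2,4,6,-2,-4,8,9,-3,-7,12,12,-4,-9,18,15,-5,-12,23,18,-6,-15,28,21,-7,-17,31,24,-7,-18,34,27,-8,-19,35,30],
)

```text
time: 16.58
eef_pos: [0.5186, 0.2675, 0.3429]
ee_rot: [2.622, 0.53, 1.199]
ft_force: [0.1, 0.3, -3.2]
opening: 0.0129
```

```bash
python3 st.py;python3 ts.py; python3 - <<'E'
from plan import *
snap('side',10); snap('scene',10)
s=read_state(); p0=np.array(s["eef_pos"]); R0=Ro.from_euler('xyz',s["ee_rot"]).as_matrix(); q=np.array(s["q"])
q=plan(p0,R0,q,[.490,.225,.342],30)
a=load('scene',10)[0][60:220,220:380,::-1];b=load('side',10)[0][60:220,150:310,::-1]
o=np.hstack([cv2.resize(a,(390,390)),cv2.resize(b,(390,390))]);cv2.imwrite("pics/crop10.png",o)
E
```

```text
16.58 q [ 0.37   0.513  1.326 -0.753  1.302  0.806] pos [0.5186 0.2675 0.3429] rpy [2.6221 0.5304 1.1994] zaxis [ 0.303 -0.589 -0.749] yax [ 0.9   -0.081  0.428] tilt 41.51 F [ 0.11  0.27 -3.2 ] T [ 0.639  0.362 -0.017] op 0.0129
tilt 41.5 xaxis-vert rad 1.13 downhill tray x -0.65 y 0.76 lip [0.518 0.143 0.144] lipdir [-0.9   0.08 -0.43] corners z [0.168, 0.11, 0.233, 0.175] lipcorners [[0.501, 0.099, 0.171], [0.534, 0.186, 0.117]]
tool x,y,z axes [[0.313, 0.804, -0.506], [0.9, -0.081, 0.428], [0.303, -0.589, -0.749]]
D tool [-43. -23.  17.] rows [-1, -1, 0, 3, -4, -2, 2, 6, -9, -5, 4, 9, -15, -8, 6, 12, -21, -11, 9, 15, -28, -15, 11, 18, -33, -18, 14, 21, -38, -21, 16, 24, -41, -22, 17, 27, -43, -23, 17, 30]
 q [ 0.31  0.44  1.46 -0.77  1.22  1.33] tcp [0.497 0.217 0.346] tilt 41.5 downhill(tray x,y) -0.94 0.34 lip [0.517 0.122 0.132] lipdir [-0.62  0.47] low 0.114
```

View pics/crop10.png

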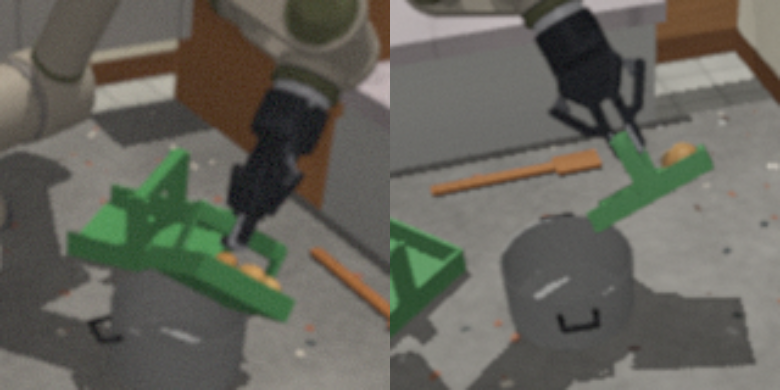

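>>> servo_tool(
  motion=[-1,-1,0,3,-4,-2,2,6,-9,-5,4,9,-15,-8,6,12,-21,-11,9,15,-28,-15,11,18,-33,-18,14,21,-38,-21,16,24,-41,-22,17,27,-43,-23,17,30],
)

```text
time: 17.52
eef_pos: [0.4895, 0.225, 0.3426]
ee_rot: [2.446, 0.224, 0.737]
ft_force: [-0.4, 0.3, -1.1]
opening: 0.0132
```

```bash
python3 st.py;python3 ts.py; python3 - <<'E'
from plan import *
snap('side',11); snap('scene',11)
s=read_state(); p0=np.array(s["eef_pos"]); R0=Ro.from_euler('xyz',s["ee_rot"]).as_matrix(); q=np.array(s["q"])
q=plan(p0,R0,q,[.462,.204,.344],18)
a=load('scene',11)[0][60:220,220:380,::-1];b=load('side',11)[0][60:220,150:310,::-1]
o=np.hstack([cv2.resize(a,(390,390)),cv2.resize(b,(390,390))]);cv2.imwrite("pics/crop11.png",o)
E
```

```text
17.52 q [ 0.315  0.438  1.463 -0.771  1.22   1.336] pos [0.4895 0.225  0.3426] rpy [2.4459 0.2245 0.7373] zaxis [ 0.304 -0.589 -0.748] yax [ 0.622 -0.472  0.625] tilt 41.55 F [-0.36  0.34 -1.09] T [0.514 0.273 0.001] op 0.0132
tilt 41.5 xaxis-vert rad 0.90 downhill tray x -0.94 y 0.34 lip [0.51  0.13  0.129] lipdir [-0.62  0.47 -0.62] corners z [0.137, 0.111, 0.232, 0.206] lipcorners [[0.471, 0.095, 0.141], [0.549, 0.165, 0.117]]
tool x,y,z axes [[0.722, 0.655, -0.223], [0.622, -0.472, 0.625], [0.304, -0.589, -0.748]]
D tool [-34.  -6.   3.] rows [-1, 0, 0, 2, -4, -1, 0, 4, -7, -1, 1, 5, -12, -2, 1, 7, -17, -3, 2, 9, -22, -4, 2, 11, -27, -5, 2, 13, -31, -6, 3, 14, -33, -6, 3, 16, -34, -6, 3, 18]
 q [ 0.29  0.38  1.55 -0.78  1.18  1.66] tcp [0.47  0.196 0.348] tilt 41.6 downhill(tray x,y) -1.00 0.03 lip [0.509 0.114 0.131] lipdir [-0.37  0.65] low 0.125
```

View pics/crop11.png

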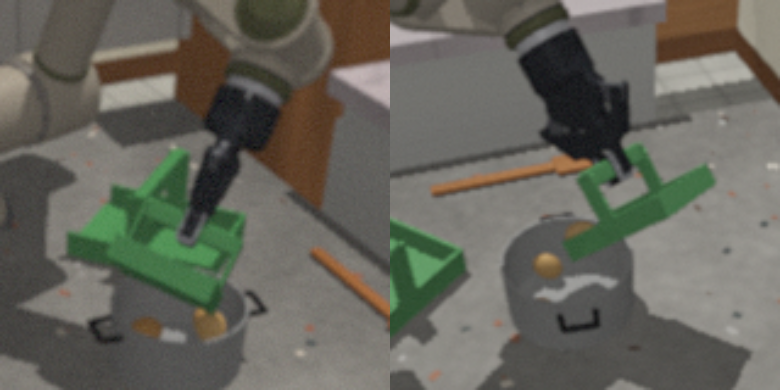

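>>> servo_tool(
  motion=[-1,0,0,2,-4,-1,0,4,-7,-1,1,5,-12,-2,1,7,-17,-3,2,9,-22,-4,2,11,-27,-5,2,13,-31,-6,3,14,-33,-6,3,16,-34,-6,3,18],
)

```text
time: 18.45
eef_pos: [0.4621, 0.204, 0.3438]
ee_rot: [2.417, 0.018, 0.496]
ft_force: [0.1, -0.1, -3.0]
opening: 0.013
```

```bash
cat > look.py <<'E'
from h import *
import sys
i=int(sys.argv[1]); snap('side',i); snap('scene',i)
a=load('scene',i)[0][120:220,230:330,::-1];b=load('side',i)[0][110:220,170:280,::-1]
o=np.hstack([cv2.resize(a,(390,390),interpolation=cv2.INTER_CUBIC),cv2.resize(b,(390,390),interpolation=cv2.INTER_CUBIC)]);cv2.imwrite(f"pics/crop{i}.png",o)
c=np.array([.4787,.1617])
for n in ("scene","side"):
    p,d=load(n,i); W=cloud(n,d); hsv=cv2.cvtColor(np.ascontiguousarray(p),cv2.COLOR_RGB2HSV);H,S,V=hsv[...,0],hsv[...,1],hsv[...,2]
    m=((H>5)&(H<22)&(S>80)&(W[...,0]>.3)&(W[...,0]<.62)&(W[...,1]>0)&(W[...,1]<.4)&(W[...,2]<.5)).astype(np.uint8)
    k,l,s,ce=cv2.connectedComponentsWithStats(m)
    for j in range(1,k):
        if s[j,4]>15: X=W[l==j]; X=X[np.isfinite(X[:,0])]; M=np.median(X,0); print(n,"px",np.round(ce[j]),"n",s[j,4],"pos",np.round(M,3),"rad %.3f"%np.linalg.norm(M[:2]-c))
    z=W[...,2]; po=(abs(z-.083)<.006)&(S<60)&(W[...,0]>.36)&(W[...,0]<.62)&(W[...,1]>.04)&(W[...,1]<.28)
    X=W[po]; print(n,"pot",np.round(cv2.minEnclosingCircle((X[:,:2]*1000).astype(np.float32))[0],0))
E
python3 st.py;python3 ts.py; python3 look.py 12
```

```text
18.45 q [ 0.291  0.382  1.555 -0.783  1.179  1.662] pos [0.4621 0.204  0.3438] rpy [2.4167 0.0177 0.4963] zaxis [ 0.304 -0.589 -0.748] yax [ 0.367 -0.653  0.663] tilt 41.54 F [ 0.13 -0.1  -3.03] T [0.589 0.229 0.022] op 0.013
tilt 41.5 xaxis-vert rad 0.85 downhill tray x -1.00 y 0.03 lip [0.502 0.123 0.127] lipdir [-0.37  0.65 -0.66] corners z [0.123, 0.121, 0.224, 0.222] lipcorners [[0.454, 0.097, 0.128], [0.549, 0.148, 0.126]]
tool x,y,z axes [[0.879, 0.476, -0.018], [0.367, -0.653, 0.663], [0.304, -0.589, -0.748]]
scene px [299. 193.] n 167 pos [0.456 0.197 0.03 ] rad 0.042
scene px [280. 194.] n 68 pos [0.439 0.142 0.031] rad 0.044
scene pot [480. 164.]
side px [213. 174.] n 157 pos [0.45  0.192 0.026] rad 0.042
side pot [478. 160.]
```

View pics/crop12.png

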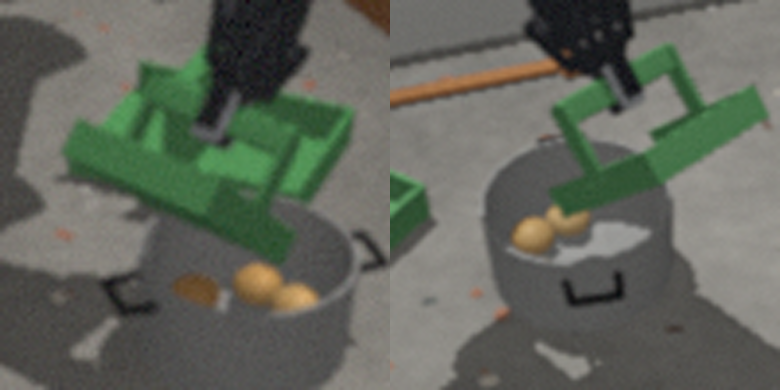

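>>> servo_tool(
  motion=[0,0,0,0,0,0,0,0,0,0,0,0,0,0,0,0,0,0,0,0,0,0,0,0,0,0,0,0,0,0,0,0,0,0,0,0,0,0,0,0],
)

```text
time: 19.38
eef_pos: [0.4623, 0.2042, 0.3436]
ee_rot: [2.417, 0.017, 0.495]
ft_force: [-1.1, -0.2, -1.5]
opening: 0.0132
```

```bash
python3 st.py;python3 ts.py; python3 look.py 13
```

```text
19.38 q [ 0.292  0.383  1.554 -0.783  1.179  1.664] pos [0.4623 0.2042 0.3436] rpy [2.4168 0.0168 0.4952] zaxis [ 0.304 -0.589 -0.749] yax [ 0.366 -0.653  0.663] tilt 41.54 F [-1.08 -0.24 -1.55] T [ 0.545  0.258 -0.022] op 0.0132
tilt 41.5 xaxis-vert rad 0.85 downhill tray x -1.00 y 0.03 lip [0.502 0.123 0.127] lipdir [-0.37  0.65 -0.66] corners z [0.123, 0.121, 0.224, 0.222] lipcorners [[0.454, 0.097, 0.128], [0.549, 0.149, 0.126]]
tool x,y,z axes [[0.88, 0.475, -0.017], [0.366, -0.653, 0.663], [0.304, -0.589, -0.749]]
scene px [299. 194.] n 168 pos [0.456 0.197 0.029] rad 0.042
scene px [280. 194.] n 68 pos [0.439 0.142 0.03 ] rad 0.044
scene pot [481. 165.]
side px [213. 174.] n 156 pos [0.45  0.192 0.026] rad 0.041
side pot [478. 160.]
```

View pics/scene13.png

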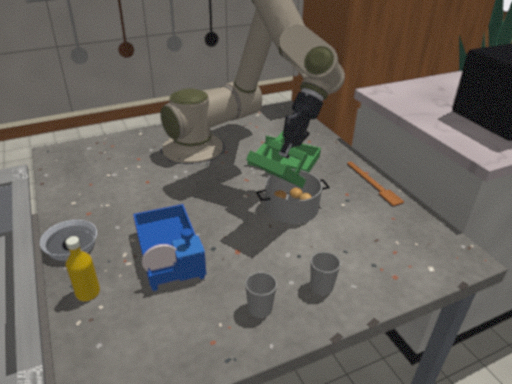

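The scene picture shows three potatoes at rest in the pot, at about (280,194), (295,192) and (304,197). The tray is held above the pot at about (285,158). The cups, stick, lid and soap are where they started.

```bash
python3 -c "
from rig import *
print(sign_off())"
```

```text
the job is handed in; nothing more can be done
None
```

All three potatoes are in the pot and the tray is held tipped over it. **But I probably failed the run partway: the tray hit the pot and the wrist force read about 157 N, above the 120 N limit.** Sign-off gave no verdict.

**What I did**
- I pinched the bar of the small tray and lifted it out of the drainer, tilted about 3°, with all three potatoes on it.
- The interface cannot tilt the tool directly. I pushed the last joint against its end stop, which leaned the tray side wall and back down to 41.5°.
- I then turned the tray about the tool axis over the pot until the lip pointed straight downhill and the potatoes rolled out.

**Last checks, at 19.4 s**
- **Potatoes:** the scene camera shows all three in the pot. They are at about 0.03 m height and 42–44 mm from the pot axis, although two of them merge into one measured patch. They did not move between the last two pictures.
- **Tray:** held at 41.5° lip-down and not moving. The lip, worked out from the arm pose, is 127 mm above the ledge and about 45 mm from the pot axis, and its clearance from the pot comes from the same calculation.
- **Pot:** upright.
- **Other things on the ledge:** the cups, stick, lid and soap look unmoved in the picture; I did not measure them.

**What went wrong**
- During the second tilting push at 9.5 s, the arm drifted farther sideways and down than my model predicted, and the low edge of the tray landed on the pot.
- I lifted off at once, no potato was lost, and the pot shifted about 6 mm.

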